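Zero the burr grinder and set it four clicks coarse

ROBOT

A 7-joint arm with a two-finger parallel gripper is mounted at the origin on the work surface. World frame = base frame: x ahead of the robot, y to its left, z up, the work surface at z = 0. Lengths are in m, angles in rad, forces in N, time in s.
With the tool pointing down it reaches from about 0.425 to 0.925 m from the base axis. Payload 6.8 kg.
Tool frame: the origin (TCP) lies at the centre of the arm's flange, where the gripper is bolted on; the fingertips stand 173 mm ahead of it and the grasp point (between the pads) lies 155 mm ahead of it (r.hold_point_z is the distance from the TCP to the grasp point, in m); z points along the fingers, x is the direction in which the jaws open and shut, and the axes are right-handed (so a half turn about z gives the same grasp; the last joint's range is limited). The gripper opens to 85 mm and grips with 20 to 120 N. Pads are 22 mm wide; open, the fingers measure 114 mm over their backs; the gripper's body (76 mm by 85 mm) begins 54 mm behind the grasp point. The pads swing forward as they close: fully open they stand 13 mm farther back than shut.
Start: joints at [-1.212, 0.477, 0.022, 1.555, -0.011, 1.109, -0.083], TCP at [0.304, 0.603, 0.405] pointing down, gripper open.
Joint ranges: [-2.96, 2.96], [-0.34, 2.1], [-1.41, 1.46], [0.24, 2.44], [-1.37, 4.51], [0.17, 1.92], [-2.96, 2.96]. Speed limits (rad/s): [2.39, 2.39, 3.14, 3.14, 3.14, 3.14, 3.14].

INTERFACE

Orientations are given as a rotation vector (axis times angle).
In Python, from bench import r gives the robot as it stands.
- The arm moves only by the tool apply_moves, never from a script. Its arguments are lists of equal length, an entry for each row: "dp": the shift along the tool's x, y, z scaled (see below), a list of three; "twist": the turn, a rotation vector about the tool's x, y, z scaled (see below), a list of three; "jaw": the closure in counts, from 0 (fully open) to 255 (shut). In form: {"dp": [[x, y, z], ...], "twist": [[rx, ry, rz], ...], "jaw": [jaw, ...]}. A call has 1 to 20 rows; each row shifts and turns the pose as measured when the row begins, along the tool's axes as they then stand; what a row does not reach is not made up. The controller multiplies each number of a shift by 12 cm and each number of a turn by 120 degrees. A row lasts 1/10 s, in which the tool goes at most 50 mm and 8.59 degrees, less where a joint would pass 70% of its speed; a pose out of reach is approached as far as the arm can. A call with a number of a shift or a turn outside -1 to 1 is refused whole. A call with a gripper value outside its range is refused whole. The fingers move at their own pace and stop on an object; "grip_force" is the grip in N (left out, the last holds). Time passes only in rows, so rows that do not move let the fingers close. It gives the time, the measured TCP pose, the force and the opening at its end, in the units of the state.
- r.get_obs(): the state, without advancing time (a new reading comes with each control period).
- r.grab_frame(name): name is "side" or "top" or "wrist"; returns a dict with "color" (400x640x3 uint8, red, green, blue), "z_map" (400x640 float32, m along the optical axis (not along the pixel's ray), 0 where there is no reading), "intrinsics" (3x3 intrinsics, pixels), "R" (3x3) and "t" (3): a world point X has camera coordinates R X + t; the wrist camera has in their place "hand_eye" (4x4, takes a point from camera to tool coordinates, whose origin is the TCP and whose axes are the tool frame's). Camera axes: x right, y down, z forward; pixel columns grow to the right and rows downward; lengths in m; the calibration is good to about 2 mm. A picture is of the moment at which its call begins: read the wrist's pose just before it.
- r.hand_in(): hands the job in, once; it reports no verdict.
The state is a dict: "clock": time; "joints": joint angles; "qvel": joint speeds; "tau": joint torques, N m; "tcp_pos": TCP position; "orientation": TCP orientation; "contact_force": force on the tool from outside, world axes, zero at the start; "moment": the same for the moment, N m; "grip_width": finger opening in m.
Only numpy, scipy, OpenCV 4.12 (cv2) and the standard library are available. Lean on these libraries where they do the work, as an engineer would, in place of code of your own. Each camera call takes 0.05 s, during which the arm holds its last target.

TASK

The hopper has been lifted off the coffee grinder to reset its grind. Turn the black dial on top clockwise until it comes gently up against its stop, pausing there a moment, then turn it back exactly four clicks and let go. Do not force it at the stop, which would drag the metal calibration ring around under it, and leave the hopper, mug and canister where they are.

Things in the scene. Friction and masses are not known exactly. Their poses are not given: they have to be found in the camera images.
- dial_grip (a point): Grip bar of the black dial on top of the white grinder: upright, 62 mm long, 16 thick, 36 high, standing on a disc of radius 37 mm. The point is on the dial's vertical turning axis, mid-length and mid-thickness of the bar, 13 mm below its top, 23 mm above the disc, about 211 mm above the worktop. x runs along the bar, y across it, z up; it turns with the dial.
- dial_nose (a point): Small pointer nose on the dial's disc, 37 mm from its axis, at the bar's -x end. Clockwise seen from above is finer, to a hard stop hidden inside, 5 to 9 clicks away at the start. A click is 15 degrees; between clicks the torque rises to about 0.1 N m and the dial, let go, snaps into the nearest click. The stop is click zero; 0.2 to 0.3 N m there is a sure, gentle touch.
- ring_lug (a point): Top of a 12 mm square lug on the bare-metal calibration ring (radius 58 mm, 24 dark marks one click apart) under the dial; 62.5 mm from the dial's axis. The stop is inside this ring, at no visible mark. The ring's place differs from one grinder to the next; friction alone holds it, and over 0.5 N m against the stop drags it round. It must stay where it is.
- grinder: White burr grinder, fixed to the worktop, 220 x 150 mm, 170 mm tall without ring and dial; origin at the centre of its underside, right below the dial's axis; its spout side faces -x, z up.
- burr_gap (a joint): Gap between the burrs inside the grinder, in m: 0 with the dial at its stop, growing 0.00002 (0.02 mm) per click counter-clockwise. Out of sight, and too small to be read reliably: feel the stop instead.
- hopper_mid (a point): Clear hopper with a black lid, 114 mm wide, 128 mm tall, standing on the worktop beside the grinder; the point is on its axis 60 mm up. Leave alone.
- mug_mid (a point): White mug, 80 mm across, 95 mm tall; the point is on its axis at half height. Leave alone.
- canister_mid (a point): Steel canister, 100 mm across, 150 mm tall; the point is on its axis at half height. Leave alone.

How it is judged:
On the way:
1. the dial is at its stop (within a quarter of a click) (value of joint burr_gap below 5e-06 m), for 0.15 s.
At the end, for the whole second after the job is handed in: The dial, having been at its stop, rests four clicks back from it (burr gap 0.08 mm, within 0.3 of a click), and the calibration ring has not turned (its lug is within 5 mm of where it was) (value of joint burr_gap between 7.4e-05 and 8.6e-05 m and distance of ring_lug from where it was at the start of the episode below 0.005 m); the robot touches nothing.
It fails at once if the calibration ring is dragged round (its lug moves more than 5 mm): the stop was forced (distance of ring_lug from where it was at the start of the episode above 0.005 m).
It fails at once if the hopper, mug or canister is moved by more than 20 mm (distance of any of hopper_mid, mug_mid, canister_mid from where it was at the start of the episode above 0.02 m).
It also fails if it takes over 69 s, if anything falls off the work surface, if the arm or the gripper's body presses on something with over 40 N, if the wrist force passes 120 N, or if a joint passes its speed limit or range.

## Working session

There is one attempt and no reset: what is moved stays moved. The work goes in short steps, Python scripts to look and compute and a tool call to move; the robot and the scene stay as the last step left them, time stands still between calls to the robot, and variables do not carry over. Pictures are saved under pics/ and viewed, and the job is handed in when it is done.

Besides the shell and the picture viewer there is one more tool, called after "Emit:" as name(argument=value, ...), one argument or row to a line, values as JSON. apply_moves: Moves the arm, as the interface text tells. Shifts and turns lie within -1 to 1; 1 stands for 12 cm of shift or 120 degrees of turn. Its arguments: {"type":"object","properties":{"dp":{"type":"array"},"twist":{"type":"array"},"jaw":{"type":"array"},"grip_force":{"type":"number"}},"required":["dp","twist","jaw"]}

```bash
mkdir -p pics; ls
python3 - <<'E'
from bench import r
import cv2
o=r.get_obs();print(o)
for n in ("side","top","wrist"):
    f=r.grab_frame(n);cv2.imwrite(f"pics/{n}0.png",f["color"][:,:,::-1])
    print(n,f["intrinsics"],f.get("R"),f.get("t"),f.get("hand_eye"))
E
```

```text
pics
{'clock': 0.0, 'joints': array([-1.21212307,  0.47782857,  0.02232097,  1.55649433, -0.01147386,
        1.1093018 , -0.08307647]), 'qvel': array([ 1.92288309e-04, -1.23047036e-03, -1.05832977e-03,  4.82236647e-04,
       -8.27174340e-04, -5.03991421e-05,  5.28876802e-04]), 'tau': array([-6.17586047e-04, -5.96454763e+01,  1.60755124e+00, -2.81187558e+01,
        1.24324544e-02,  9.56291333e-03,  5.47572355e-06]), 'tcp_pos': array([0.30361222, 0.60254007, 0.40368786]), 'orientation': array([ 2.67395360e+00,  1.64695932e+00, -2.40680245e-03]), 'contact_force': array([ 0.49278765,  0.08765274, -0.34250821]), 'moment': array([ 0.02879216, -0.01898241,  0.02103926]), 'grip_width': 0.0852919301118943}
side [[439.6390879    0.         315.95537062]
 [  0.         439.6390879  203.32143125]
 [  0.           0.           1.        ]] [[ 0.83398535 -0.55159193 -0.01465497]
 [-0.38792958 -0.56723312 -0.72646902]
 [ 0.39240167  0.61154961 -0.68704294]] [-0.40998873  0.33016104  0.89342101] None
top [[455.74182913   0.         312.39803768]
 [  0.         455.74182913 193.88411312]
 [  0.           0.           1.        ]] [[-0.001489   -0.9999457  -0.01031408]
 [-0.99806177  0.00212771 -0.0621946 ]
 [ 0.06221317  0.01020148 -0.99801075]] [0.03874325 0.54388289 1.14140273] None
wrist [[287.98007694   0.         316.93850173]
 [  0.         287.98007694 198.54026207]
 [  0.           0.           1.        ]] None None [[ 9.99999072e-01 -1.32405631e-03 -3.19708070e-04  2.33258927e-04]
 [ 1.35841418e-03  9.52152850e-01  3.05619217e-01 -7.83537519e-02]
 [-1.00246103e-04 -3.05619368e-01  9.52153765e-01  3.15301981e-02]
 [ 0.00000000e+00  0.00000000e+00  0.00000000e+00  1.00000000e+00]]
```

View pics/side0.png

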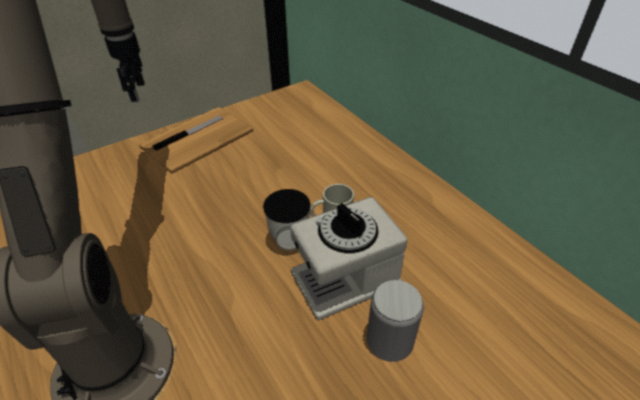

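View pics/top0.png

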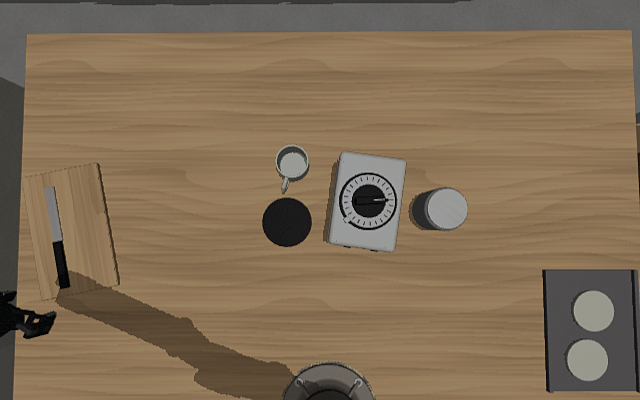

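View pics/wrist0.png

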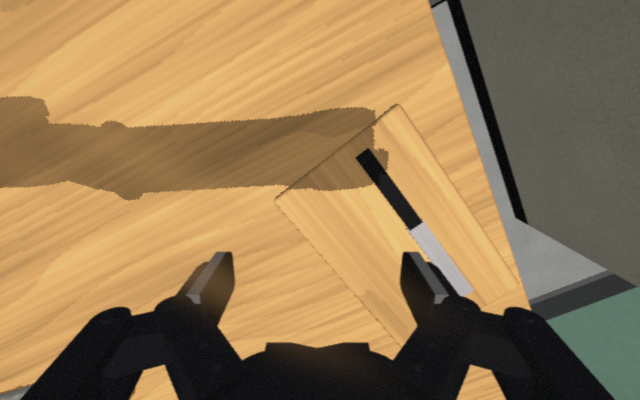

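```bash
cat > h.py <<'E'
import numpy as np, cv2
from bench import r
from scipy.spatial.transform import Rotation as Rn
def ray_at_z(f,u,v,z):
    K=f["intrinsics"]; d=np.linalg.inv(K)@[u,v,1]
    if "R" in f and f["R"] is not None: R=f["R"].T; c=-R@f["t"]
    else: R,c=f["Rw"],f["cw"]
    d=R@d; return c+d*(z-c[2])/d[2]
def wrist():
    o=r.get_obs(); f=dict(r.grab_frame("wrist")); Rt=Rn.from_rotvec(o["orientation"]).as_matrix()
    H=f["hand_eye"]; f["R"]=None; f["Rw"]=Rt@H[:3,:3]; f["cw"]=Rt@H[:3,3]+o["tcp_pos"]; return f,o
def up(im,u0,v0,u1,v1,s,name):
    cv2.imwrite("pics/"+name,cv2.resize(im[v0:v1,u0:u1,::-1],None,fx=s,fy=s,interpolation=cv2.INTER_CUBIC))
E
python3 - <<'E'
from h import *
f=r.grab_frame("top"); up(f["color"],320,145,420,260,5,"topc.png")
g=r.grab_frame("side"); up(g["color"],290,180,410,270,6,"sidec.png")
z=f["z_map"]
print(ray_at_z(f,370,200,.224), z[200,370], z[180,365],z[300,370])
E
```

```text
[ 0.51803784 -0.08431614  0.224     ] 0.9510981 0.997865 1.1569766
```

View pics/topc.png

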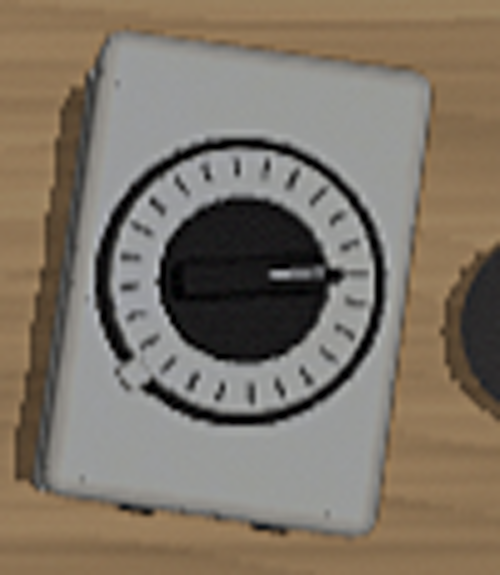

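View pics/sidec.png

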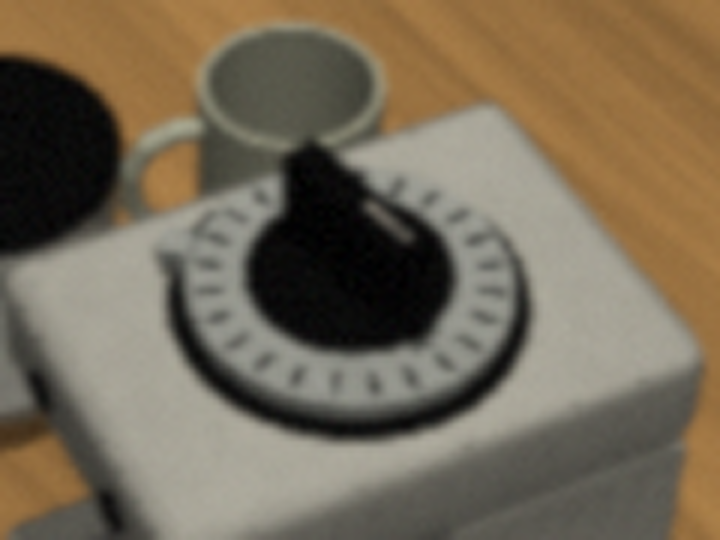

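Run:
```python
from h import *
f=r.grab_frame("top");g=r.grab_frame("side")
c=lambda x,y:(320+x/5-.4,145+y/5-.4)
s=lambda x,y:(290+x/6-.4,180+y/6-.4)
print("disc",ray_at_z(f,*c(245,279),.188)); print("ring",ray_at_z(f,*c(241,281),.177))
print("nose",ray_at_z(f,*c(343,274),.186)); print("lug",ray_at_z(f,*c(133,375),.178))
print("bar -+",ray_at_z(f,*c(322,271),.224),ray_at_z(f,*c(172,279),.224))
print("side disc",ray_at_z(g,*s(350,268),.188),"nose",ray_at_z(g,*s(428,340),.186),"lug",ray_at_z(g,*s(175,250),.178))
o=r.get_obs();print(Rn.from_rotvec(o["orientation"]).as_matrix())
```

```text
disc [ 0.5189287  -0.08546637  0.188     ]
ring [ 0.51858222 -0.08495555  0.177     ]
nose [ 0.52110779 -0.12810333  0.186     ]
lug [ 0.47762181 -0.03746239  0.178     ]
bar -+ [ 0.52048149 -0.11345767  0.224     ] [ 0.51726991 -0.05101511  0.224     ]
side disc [ 0.51608814 -0.08833428  0.188     ] nose [ 0.51897217 -0.12873363  0.186     ] lug [ 0.47621471 -0.03882462  0.178     ]
[[ 4.50060631e-01  8.92997983e-01 -1.73769957e-04]
 [ 8.92997896e-01 -4.50060664e-01 -3.94578524e-04]
 [-4.30564848e-04  2.24080537e-05 -9.99999907e-01]]
```

Emit:
apply_moves(
  dp=[
    [-0.27, 0.26, -0.03],
    [-0.27, 0.26, -0.03],
    [-0.27, 0.26, -0.03],
    [-0.27, 0.26, -0.03],
    [-0.27, 0.26, -0.03],
    [-0.27, 0.26, -0.03],
    [-0.27, 0.26, -0.03],
    [-0.27, 0.26, -0.03],
    [-0.27, 0.26, -0.03],
    [-0.27, 0.26, -0.03],
    [-0.27, 0.26, -0.03],
    [-0.27, 0.26, -0.03],
    [-0.27, 0.26, -0.03],
    [-0.27, 0.26, -0.03],
    [-0.27, 0.26, -0.03],
  ],
  twist=[
    [0, 0, 0],
    [0, 0, 0],
    [0, 0, 0],
    [0, 0, 0],
    [0, 0, 0],
    [0, 0, 0],
    [0, 0, 0],
    [0, 0, 0],
    [0, 0, 0],
    [0, 0, 0],
    [0, 0, 0],
    [0, 0, 0],
    [0, 0, 0],
    [0, 0, 0],
    [0, 0, 0],
  ],
  jaw=[0, 0, 0, 0, 0, 0, 0, 0, 0, 0, 0, 0, 0, 0, 0],
  grip_force=40,
)

```text
clock: 1.85
tcp_pos: [0.5083, -0.0602, 0.4594]
orientation: [-2.66, -1.663, -0.012]
contact_force: [0.2, 0.3, 0.4]
grip_width: 0.0853
```

Emit:
apply_moves(
  dp=[
    [0, 0, 0],
    [0, 0, 0],
    [0, 0, 0],
    [0, 0, 0],
    [0, 0, 0],
    [0, 0, 0],
    [0, 0, 0],
    [0, 0, 0],
    [0, 0, 0],
  ],
  twist=[
    [0, 0, 0.07],
    [0, 0, 0.07],
    [0, 0, 0.07],
    [0, 0, 0.07],
    [0, 0, 0.07],
    [0, 0, 0.07],
    [0, 0, 0.07],
    [0, 0, 0],
    [0, 0, 0],
  ],
  jaw=[0, 0, 0, 0, 0, 0, 0, 0, 0],
)

```text
clock: 2.75
tcp_pos: [0.5084, -0.0705, 0.4615]
orientation: [-3.135, -0.105, -0.015]
contact_force: [0.5, 0.6, -0.3]
grip_width: 0.0854
```

Run:
```python
from h import *
f,o=wrist();cv2.imwrite("pics/w1.png",f["color"][:,:,::-1])
M=Rn.from_rotvec(o["orientation"]).as_matrix();print(o,M,np.degrees(np.arctan2(M[1,0],M[0,0])))
```

```text
{'clock': 2.75, 'joints': array([-0.47973601,  0.15706736,  0.56632381,  1.89947133, -0.10097052,
        1.10257783,  0.19289448]), 'qvel': array([ 0.00193991, -0.00304439, -0.00392097, -0.00052538,  0.00039681,
        0.00082549, -0.01146563]), 'tau': array([-7.39451009e-02, -3.25079870e+01,  2.96115629e+00, -2.80853605e+01,
       -1.38070036e-02, -3.34055128e-02, -1.96652161e-01]), 'tcp_pos': array([ 0.50836588, -0.07049419,  0.46154772]), 'orientation': array([-3.13478383, -0.10500544, -0.01465151]), 'contact_force': array([ 0.45418934,  0.55960502, -0.3157927 ]), 'moment': array([-0.01707373,  0.0145452 ,  0.00578915]), 'grip_width': 0.08544688817408443} [[ 0.99771486  0.0669402   0.00916902]
 [ 0.06689334 -0.99774592  0.00532629]
 [ 0.0095049  -0.00470077 -0.99994378]] 3.83574345482907
```

View pics/w1.png

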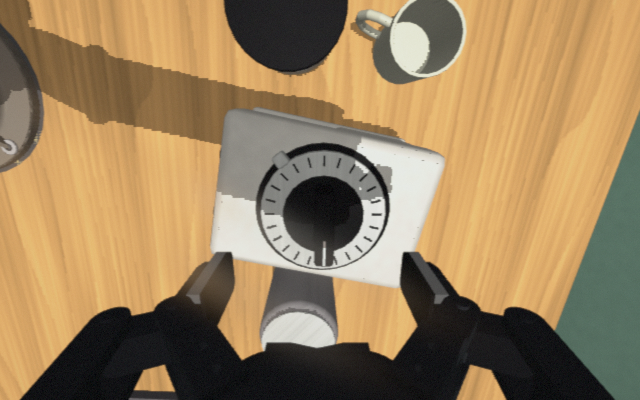

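Run:
```python
from h import *
f,o=wrist();up(np.clip(f["color"].astype(int)*1.0,0,255).astype(np.uint8),245,130,400,280,5,"w1c.png")
im=np.clip((f["color"]/255.)**.5*255,0,255).astype(np.uint8);up(im,245,130,400,280,5,"w1d.png")
```

```text
(no output)
```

View pics/w1d.png

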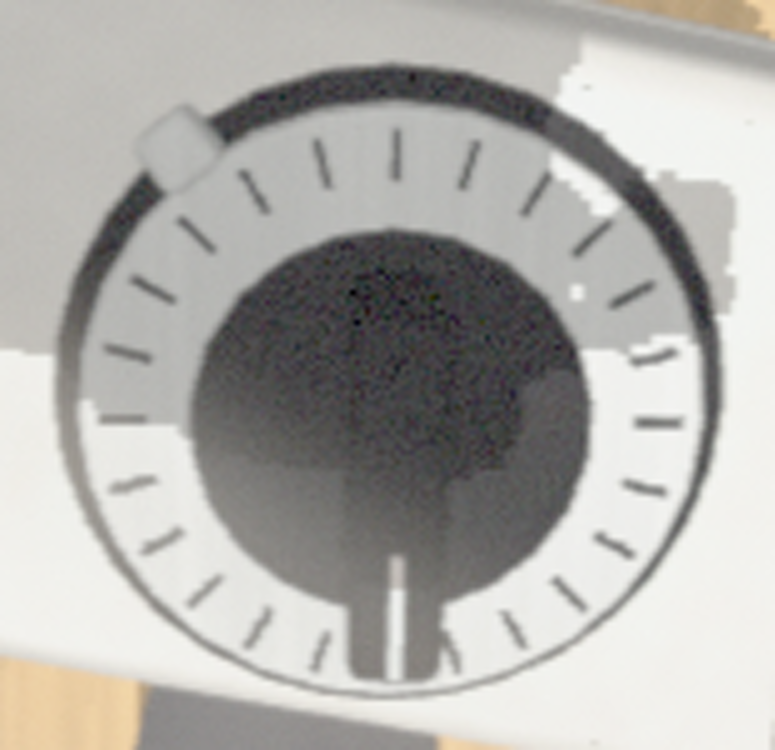

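Run:
```python
from h import *
f,o=wrist();c=lambda x,y:(245+x/5-.4,130+y/5-.4)
P=lambda x,y,z:ray_at_z(f,*c(x,y),z)
print("disc",P(390,418,.188),P(192,418,.188)-P(590,418,.188),P(390,230,.188),"ring",P(390,413,.177))
a,b=P(397,557,.224),P(397,680,.224);print(a,b,np.degrees(np.arctan2(*(a-b)[1::-1])))
print("bar end corners",P(348,678,.224),P(442,678,.224), "lug",P(180,148,.18))
M=Rn.from_rotvec(o["orientation"]).as_matrix()
tgt=np.array([.5175,-.086,.211])
gp=o["tcp_pos"]+M[:,2]*.155
print(gp)
```

```text
disc [ 0.51676386 -0.0816952   0.188     ] [-0.07129968 -0.00436298  0.        ] [ 0.5143278  -0.04727455  0.188     ] ring [ 0.51729529 -0.08476735  0.177     ]
[ 0.51754486 -0.09161354  0.224     ] [ 0.51912658 -0.11350752  0.224     ] 94.13212584681182
bar end corners [ 0.51116735 -0.11360991  0.224     ] [ 0.52639057 -0.1127107   0.224     ] lug [ 0.47705072 -0.03677959  0.18      ]
[ 0.50981472 -0.06972509  0.30653429]
```

Emit:
apply_moves(
  dp=[
    [0.07, 0.12, 0.1],
    [0, 0, 0.2],
    [0, 0, 0],
    [0, 0, 0],
  ],
  twist=[
    [-0.0025, -0.0044, 0],
    [0, 0, 0],
    [0, 0, 0],
    [0, 0, 0],
  ],
  jaw=[0, 0, 0, 0],
)

```text
clock: 3.3
tcp_pos: [0.5186, -0.0847, 0.4259]
orientation: [3.139, 0.113, 0.003]
contact_force: [0.8, -0.3, 0.2]
grip_width: 0.0855
```

```bash
cat > st.py <<'E'
from h import *
o=r.get_obs();M=Rn.from_rotvec(o["orientation"]).as_matrix()
print("t",o["clock"],"tcp",o["tcp_pos"].round(4),"gp",(o["tcp_pos"]+M[:,2]*.155).round(4),"z",M[:,2].round(4),"yaw %.2f"%np.degrees(np.arctan2(M[1,0],M[0,0])),"F",o["contact_force"].round(2),"m",o["moment"].round(3),"j7 %.3f tau7 %.3f"%(o["joints"][6],o["tau"][6]),"w",o["grip_width"].round(4))
E
python3 st.py
```

```text
Traceback (most recent call last):
  File "st.py", line 3, in <module>
    print("t",o["clock"],"tcp",o["tcp_pos"].round(4),"gp",(o["tcp_pos"]+M[:,2]*.155).round(4),"z",M[:,2].round(4),"yaw %.2f"%np.degrees(np.arctan2(M[1,0],M[0,0])),"F",o["contact_force"].round(2),"m",o["moment"].round(3),"j7 %.3f tau7 %.3f"%(o["joints"][6],o["tau"][6]),"w",o["grip_width"].round(4))
                                                                                                                                                                                                                                                                                 ^^^^^^^^^^^^^^^^^^^^^
AttributeError: 'float' object has no attribute 'round'
```

Emit:
apply_moves(
  dp=[
    [-0.006, 0, 0.16],
    [0, 0, 0.16],
    [0, 0, 0.15],
    [0, 0, 0],
    [0, 0, 0],
  ],
  twist=[
    [0, 0, 0],
    [0, 0, 0],
    [0, 0, 0],
    [0, 0, 0],
    [0, 0, 0],
  ],
  jaw=[0, 0, 0, 0, 0],
)

```text
clock: 3.8
tcp_pos: [0.52, -0.0844, 0.3738]
orientation: [-3.138, -0.12, -0.016]
contact_force: [-0.1, -0.2, 0.7]
grip_width: 0.0858
```

```bash
sed -i 's/o\["grip_width"\].round(4)/round(o["grip_width"],4)/' st.py; python3 st.py
python3 - <<'E'
from h import *
f,o=wrist();cv2.imwrite("pics/w2.png",(np.sqrt(f["color"]/255.)*255).astype(np.uint8)[:,:,::-1])
E
```

```text
t 3.8 tcp [ 0.52   -0.0844  0.3738] gp [ 0.5216 -0.0842  0.2188] z [ 0.0101  0.0012 -0.9999] yaw 4.39 F [-0.11 -0.22  0.73] m [-0.03   0.026 -0.02 ] j7 0.313 tau7 0.020 w 0.0858
```

View pics/w2.png

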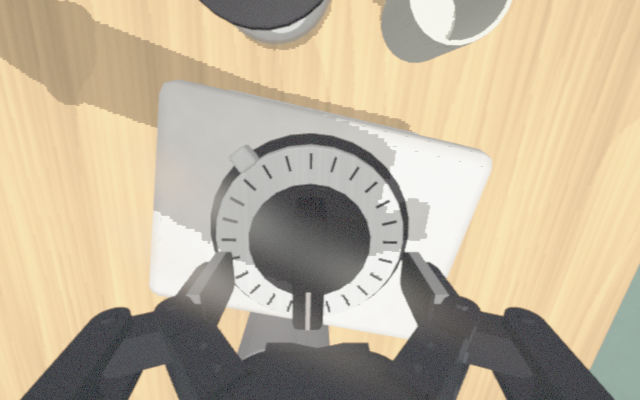

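Emit:
apply_moves(
  dp=[
    [-0.02, 0, 0.03],
    [0, 0, 0.03],
    [0, 0, 0],
  ],
  twist=[
    [-0.0006, -0.005, 0],
    [0, 0, 0],
    [0, 0, 0],
  ],
  jaw=[0, 0, 0],
)

```text
clock: 4.15
tcp_pos: [0.5182, -0.0846, 0.3687]
orientation: [3.139, 0.121, 0.005]
contact_force: [-0.0, -1.1, 0.3]
grip_width: 0.0852
```

```bash
python3 st.py
python3 - <<'E'
from h import *
f=r.grab_frame("side");up(f["color"],290,130,410,270,4,"s2.png")
E
```

```text
t 4.15 tcp [ 0.5182 -0.0846  0.3687] gp [ 0.5187 -0.0846  0.2137] z [ 3.3e-03 -2.0e-04 -1.0e+00] yaw 4.43 F [-0.03 -1.08  0.27] m [-0.046 -0.    -0.004] j7 0.316 tau7 0.027 w 0.0852
```

View pics/s2.png

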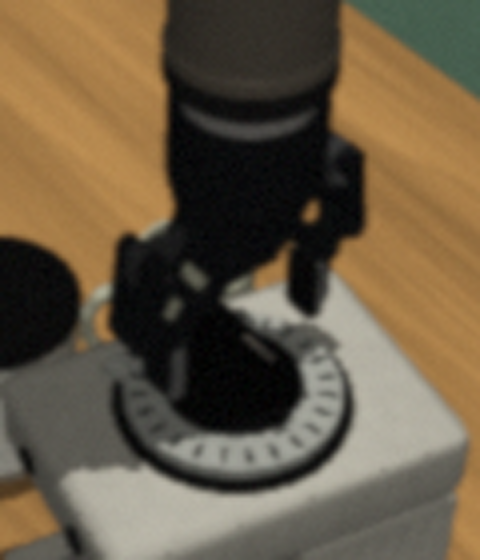

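Emit:
apply_moves(
  dp=[
    [-0.008, 0, 0],
    [0, 0, 0],
    [0, 0, 0],
    [0, 0, 0],
    [0, 0, 0],
    [0, 0, 0],
    [0, 0, 0],
    [0, 0, 0],
    [0, 0, 0],
    [0, 0, 0],
  ],
  twist=[
    [0, -0.0015, 0],
    [0, 0, 0],
    [0, 0, 0],
    [0, 0, 0],
    [0, 0, 0],
    [0, 0, 0],
    [0, 0, 0],
    [0, 0, 0],
    [0, 0, 0],
    [0, 0, 0],
  ],
  jaw=[100, 150, 180, 200, 220, 240, 255, 255, 255, 255],
  grip_force=40,
)

```text
clock: 5.2
tcp_pos: [0.5173, -0.0849, 0.3694]
orientation: [3.139, 0.121, 0.001]
contact_force: [-0.6, -0.1, 0.9]
grip_width: 0.0154
```

```bash
python3 st.py
```

```text
t 5.2 tcp [ 0.5173 -0.0849  0.3694] gp [ 0.5174 -0.085   0.2144] z [ 5.e-04 -5.e-04 -1.e+00] yaw 4.41 F [-0.6  -0.15  0.88] m [-0.091  0.057 -0.027] j7 0.315 tau7 0.026 w 0.0154
```

Emit:
apply_moves(
  dp=[
    [0, 0, 0],
    [0, 0, 0],
    [0, 0, 0],
    [0, 0, 0],
  ],
  twist=[
    [0, 0, 0.04],
    [0, 0, 0.04],
    [0, 0, 0.04],
    [0, 0, 0],
  ],
  jaw=[255, 255, 255, 255],
)

```text
clock: 5.6
tcp_pos: [0.5173, -0.085, 0.3694]
orientation: [3.128, -0.287, 0.001]
contact_force: [-0.2, -0.6, 0.6]
grip_width: 0.0155
```

```bash
python3 st.py
```

```text
t 5.6 tcp [ 0.5173 -0.085   0.3694] gp [ 0.5174 -0.085   0.2144] z [ 5.e-04 -5.e-04 -1.e+00] yaw -10.47 F [-0.21 -0.56  0.64] m [-0.014  0.097 -0.087] j7 0.079 tau7 -0.681 w 0.0155
```

Emit:
apply_moves(
  dp=[
    [0, 0, 0],
    [0, 0, 0],
    [0, 0, 0],
    [0, 0, 0],
    [0, 0, 0],
    [0, 0, 0],
    [0, 0, 0],
    [0, 0, 0],
    [0, 0, 0],
    [0, 0, 0],
  ],
  twist=[
    [0, 0, 0.04],
    [0, 0, 0.04],
    [0, 0, 0.04],
    [0, 0, 0.04],
    [0, 0, 0.04],
    [0, 0, 0.04],
    [0, 0, 0.04],
    [0, 0, 0.04],
    [0, 0, 0.04],
    [0, 0, 0],
  ],
  jaw=[255, 255, 255, 255, 255, 255, 255, 255, 255, 255],
)

```text
clock: 6.6
tcp_pos: [0.5173, -0.0848, 0.3694]
orientation: [2.8, -1.422, 0.001]
contact_force: [-0.4, 0.5, 1.3]
grip_width: 0.0156
```

```bash
python3 st.py
```

```text
t 6.6 tcp [ 0.5173 -0.0848  0.3694] gp [ 0.5174 -0.085   0.2144] z [ 3.e-04 -1.e-03 -1.e+00] yaw -53.86 F [-0.4   0.47  1.34] m [-0.003  0.126 -0.123] j7 -0.596 tau7 -0.644 w 0.0156
```

Emit:
apply_moves(
  dp=[
    [0, 0, 0],
    [0, 0, 0],
    [0, 0, 0],
    [0, 0, 0],
    [0, 0, 0],
    [0, 0, 0],
    [0, 0, 0],
    [0, 0, 0],
    [0, 0, 0],
  ],
  twist=[
    [0, 0, 0],
    [0, 0, 0.01],
    [0, 0, 0.01],
    [0, 0, 0.01],
    [0, 0, 0.01],
    [0, 0, 0.01],
    [0, 0, 0.01],
    [0, 0, 0.01],
    [0, 0, 0],
  ],
  jaw=[255, 255, 255, 255, 255, 255, 255, 255, 255],
  grip_force=20,
)

```text
clock: 7.5
tcp_pos: [0.5173, -0.0848, 0.3694]
orientation: [2.686, -1.628, 0.001]
contact_force: [0.2, 0.6, 0.0]
grip_width: 0.0154
```

```bash
python3 st.py
```

```text
t 7.5 tcp [ 0.5173 -0.0848  0.3694] gp [ 0.5174 -0.085   0.2144] z [ 4.e-04 -1.e-03 -1.e+00] yaw -62.43 F [0.22 0.56 0.04] m [-0.019  0.102 -0.007] j7 -0.726 tau7 -0.176 w 0.0154
```

Emit:
apply_moves(
  dp=[
    [0, 0, 0],
    [0, 0, 0],
    [0, 0, 0],
    [0, 0, 0],
    [0, 0, 0],
    [0, 0, 0],
  ],
  twist=[
    [0, 0, 0.01],
    [0, 0, 0.01],
    [0, 0, 0.01],
    [0, 0, 0.01],
    [0, 0, 0.01],
    [0, 0, 0],
  ],
  jaw=[255, 255, 255, 255, 255, 255],
)

```text
clock: 8.1
tcp_pos: [0.5173, -0.0849, 0.3694]
orientation: [2.588, -1.78, 0.001]
contact_force: [0.8, -0.6, 0.7]
grip_width: 0.0153
```

```bash
python3 st.py
```

```text
t 8.1 tcp [ 0.5173 -0.0849  0.3694] gp [ 0.5173 -0.085   0.2144] z [ 4.e-04 -8.e-04 -1.e+00] yaw -69.02 F [ 0.82 -0.59  0.67] m [-0.005  0.1   -0.076] j7 -0.825 tau7 -0.066 w 0.0153
```

Now 0.5° rows around the fifth click.

Emit:
apply_moves(
  dp=[
    [0, 0, 0],
    [0, 0, 0],
    [0, 0, 0],
    [0, 0, 0],
    [0, 0, 0],
    [0, 0, 0],
    [0, 0, 0],
    [0, 0, 0],
    [0, 0, 0],
  ],
  twist=[
    [0, 0, 0.005],
    [0, 0, 0.005],
    [0, 0, 0.005],
    [0, 0, 0.005],
    [0, 0, 0.005],
    [0, 0, 0.005],
    [0, 0, 0.005],
    [0, 0, 0.005],
    [0, 0, 0],
  ],
  jaw=[255, 255, 255, 255, 255, 255, 255, 255, 255],
)

```text
clock: 9.0
tcp_pos: [0.5173, -0.0848, 0.3694]
orientation: [2.505, -1.895, 0.001]
contact_force: [-0.2, -0.4, 0.8]
grip_width: 0.0151
```

```bash
python3 st.py
```

```text
t 9.0 tcp [ 0.5173 -0.0848  0.3694] gp [ 0.5174 -0.085   0.2144] z [ 4.e-04 -1.e-03 -1.e+00] yaw -74.19 F [-0.23 -0.43  0.83] m [-0.077  0.052 -0.047] j7 -0.902 tau7 -0.113 w 0.0151
```

Emit:
apply_moves(
  dp=[
    [0, 0, 0],
    [0, 0, 0],
    [0, 0, 0],
    [0, 0, 0],
    [0, 0, 0],
    [0, 0, 0],
  ],
  twist=[
    [0, 0, 0.005],
    [0, 0, 0.005],
    [0, 0, 0.005],
    [0, 0, 0.005],
    [0, 0, 0.005],
    [0, 0, 0],
  ],
  jaw=[255, 255, 255, 255, 255, 255],
)

```text
clock: 9.6
tcp_pos: [0.5173, -0.0848, 0.3694]
orientation: [2.45, -1.965, 0.001]
contact_force: [-0.6, -0.4, 0.3]
grip_width: 0.0152
```

```bash
python3 st.py
```

```text
t 9.6 tcp [ 0.5173 -0.0848  0.3694] gp [ 0.5174 -0.085   0.2144] z [ 4.0e-04 -1.1e-03 -1.0e+00] yaw -77.47 F [-0.6  -0.42  0.27] m [0.009 0.075 0.04 ] j7 -0.950 tau7 -0.114 w 0.0152
```

Emit:
apply_moves(
  dp=[
    [0, 0, 0],
    [0, 0, 0],
    [0, 0, 0],
    [0, 0, 0],
    [0, 0, 0],
    [0, 0, 0],
  ],
  twist=[
    [0, 0, 0.01],
    [0, 0, 0.01],
    [0, 0, 0.01],
    [0, 0, 0.01],
    [0, 0, 0.01],
    [0, 0, 0],
  ],
  jaw=[255, 255, 255, 255, 255, 255],
)

```text
clock: 10.2
tcp_pos: [0.5173, -0.0849, 0.3694]
orientation: [2.333, -2.103, 0.001]
contact_force: [-0.2, -0.8, 0.2]
grip_width: 0.0154
```

```bash
python3 st.py
```

```text
t 10.2 tcp [ 0.5173 -0.0849  0.3694] gp [ 0.5174 -0.085   0.2144] z [ 5.e-04 -8.e-04 -1.e+00] yaw -84.07 F [-0.17 -0.8   0.18] m [-0.021  0.107 -0.092] j7 -1.046 tau7 -0.063 w 0.0154
```

Negative again: the dial is falling into click 6. Feel past it.

Emit:
apply_moves(
  dp=[
    [0, 0, 0],
    [0, 0, 0],
    [0, 0, 0],
    [0, 0, 0],
    [0, 0, 0],
    [0, 0, 0],
    [0, 0, 0],
    [0, 0, 0],
  ],
  twist=[
    [0, 0, 0.005],
    [0, 0, 0.005],
    [0, 0, 0.005],
    [0, 0, 0.005],
    [0, 0, 0.005],
    [0, 0, 0.005],
    [0, 0, 0.005],
    [0, 0, 0],
  ],
  jaw=[255, 255, 255, 255, 255, 255, 255, 255],
)

```text
clock: 11.0
tcp_pos: [0.5174, -0.0847, 0.3694]
orientation: [2.251, -2.19, 0.002]
contact_force: [0.3, -0.6, 0.1]
grip_width: 0.0154
```

```bash
python3 st.py
```

```text
t 11.0 tcp [ 0.5174 -0.0847  0.3694] gp [ 0.5174 -0.085   0.2144] z [ 1.0e-04 -1.8e-03 -1.0e+00] yaw -88.44 F [ 0.25 -0.63  0.05] m [-0.073  0.112  0.419] j7 -1.111 tau7 -0.520 w 0.0154
```

Emit:
apply_moves(
  dp=[
    [0, 0, 0],
    [0, 0, 0],
    [0, 0, 0],
  ],
  twist=[
    [0, 0, -0.004],
    [0, 0, 0],
    [0, 0, 0],
  ],
  jaw=[255, 255, 255],
)

```text
clock: 11.3
tcp_pos: [0.5173, -0.0848, 0.3694]
orientation: [2.259, -2.182, 0.002]
contact_force: [-1.5, -0.2, 0.5]
grip_width: 0.0152
```

```bash
python3 st.py
```

```text
t 11.3 tcp [ 0.5173 -0.0848  0.3694] gp [ 0.5174 -0.085   0.2144] z [ 3.0e-04 -1.4e-03 -1.0e+00] yaw -88.00 F [-1.53 -0.25  0.53] m [-0.035  0.086  0.109] j7 -1.104 tau7 -0.139 w 0.0152
```

Emit:
apply_moves(
  dp=[
    [0, 0, 0],
    [0, 0, 0],
    [0, 0, 0],
    [0, 0, 0],
    [0, 0, 0],
    [0, 0, 0],
    [0, 0, 0],
    [0, 0, 0],
    [0, 0, 0],
    [0, 0, 0],
    [0, 0, 0],
    [0, 0, 0],
    [0, 0, 0],
    [0, 0, 0],
    [0, 0, 0],
  ],
  twist=[
    [0, 0, 0],
    [0, 0, 0],
    [0, 0, -0.04],
    [0, 0, -0.04],
    [0, 0, -0.04],
    [0, 0, -0.04],
    [0, 0, -0.04],
    [0, 0, -0.04],
    [0, 0, -0.04],
    [0, 0, -0.04],
    [0, 0, -0.04],
    [0, 0, -0.04],
    [0, 0, -0.04],
    [0, 0, -0.02],
    [0, 0, 0],
  ],
  jaw=[255, 255, 255, 255, 255, 255, 255, 255, 255, 255, 255, 255, 255, 255, 255],
  grip_force=25,
)

```text
clock: 12.8
tcp_pos: [0.5172, -0.0852, 0.3694]
orientation: [-3.026, 0.839, -0.002]
contact_force: [0.2, 0.3, -0.1]
grip_width: 0.0155
```

```bash
python3 st.py
```

```text
t 12.8 tcp [ 0.5172 -0.0852  0.3694] gp [ 0.5174 -0.0851  0.2144] z [ 1.3e-03  7.0e-04 -1.0e+00] yaw -31.01 F [ 0.23  0.27 -0.12] m [-0.046  0.058  0.135] j7 -0.244 tau7 0.280 w 0.0155
```

Emit:
apply_moves(
  dp=[
    [0, 0, 0],
    [0, 0, 0],
    [0, 0, 0],
    [0, 0, 0],
  ],
  twist=[
    [0, 0, -0.013],
    [0, 0, -0.013],
    [0, 0, 0],
    [0, 0, 0],
  ],
  jaw=[255, 255, 255, 255],
)

```text
clock: 13.2
tcp_pos: [0.5172, -0.0852, 0.3694]
orientation: [-3.048, 0.755, -0.002]
contact_force: [-0.6, -0.6, 1.0]
grip_width: 0.0154
```

```bash
python3 st.py
```

```text
t 13.2 tcp [ 0.5172 -0.0852  0.3694] gp [ 0.5174 -0.0851  0.2144] z [ 1.2e-03  8.0e-04 -1.0e+00] yaw -27.81 F [-0.6  -0.57  0.99] m [-0.03   0.097  0.029] j7 -0.194 tau7 0.014 w 0.0154
```

Settled in the well (moment near zero). Release and rise straight up.

Emit:
apply_moves(
  dp=[
    [0, 0, 0],
    [0, 0, 0],
    [0, 0, 0],
    [0, 0, 0],
    [0, 0, 0],
    [0, 0, 0],
    [0, 0, 0],
    [0, 0, 0],
    [0, 0, -0.1],
    [0, 0, -0.2],
    [0, 0, -0.3],
    [0, 0, -0.3],
    [0, 0, 0],
    [0, 0, 0],
  ],
  twist=[
    [0, 0, 0],
    [0, 0, 0],
    [0, 0, 0],
    [0, 0, 0],
    [0, 0, 0],
    [0, 0, 0],
    [0, 0, 0],
    [0, 0, 0],
    [0, 0, 0],
    [0, 0, 0],
    [0, 0, 0],
    [0, 0, 0],
    [0, 0, 0],
    [0, 0, 0],
  ],
  jaw=[200, 150, 100, 50, 0, 0, 0, 0, 0, 0, 0, 0, 0, 0],
)

```text
clock: 14.6
tcp_pos: [0.5167, -0.0859, 0.4846]
orientation: [-3.048, 0.759, -0.002]
contact_force: [0.3, 0.8, -0.4]
grip_width: 0.0855
```

```bash
python3 st.py
python3 - <<'E'
from h import *
f,o=wrist();im=(np.sqrt(f["color"]/255.)*255).astype(np.uint8);cv2.imwrite("pics/w3.png",im[:,:,::-1])
up(im,230,110,400,270,4,"w3c.png")
g=r.grab_frame("side");up(g["color"],290,180,410,270,6,"s3.png")
E
```

```text
t 14.6 tcp [ 0.5167 -0.0859  0.4846] gp [ 0.5169 -0.0859  0.3296] z [ 1.5e-03  3.0e-04 -1.0e+00] yaw -27.97 F [ 0.26  0.78 -0.42] m [-0.038  0.017 -0.004] j7 -0.305 tau7 -0.019 w 0.0855
```

View pics/w3.png

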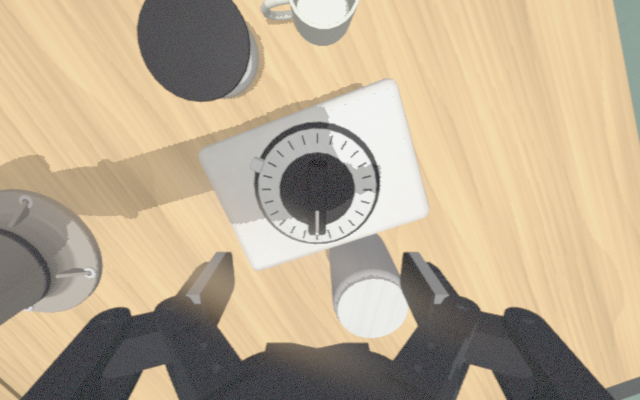

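View pics/s3.png

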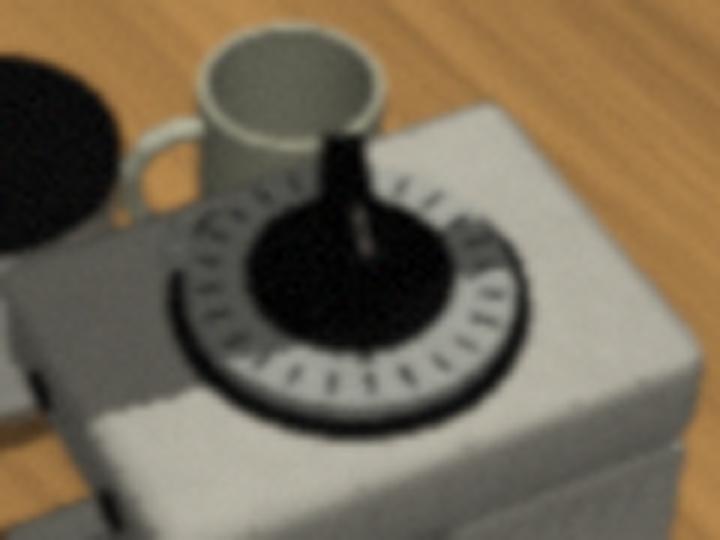

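View pics/w3c.png

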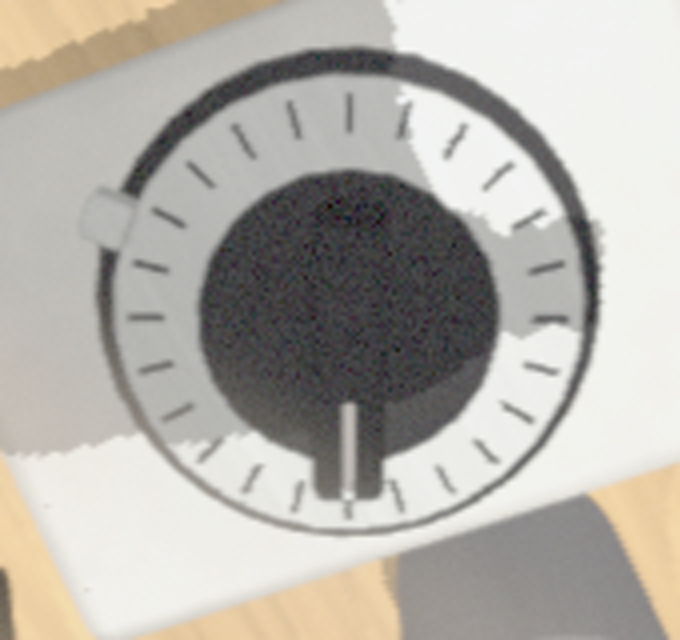

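Run:
```python
from h import *
f,o=wrist();c=lambda x,y:(230+x/4-.4,110+y/4-.4)
P=lambda x,y,z:ray_at_z(f,*c(x,y),z)
a,b=P(347.5,405,.224),P(348,495,.224);print("bar ang",np.degrees(np.arctan2(*(a-b)[1::-1])),"lug",P(107,218,.18))
t=r.grab_frame("top");up(t["color"],320,145,420,260,5,"t3.png")
```

```text
bar ang 62.20306091253196 lug [ 0.47771522 -0.03600029  0.18      ]
```

View pics/t3.png

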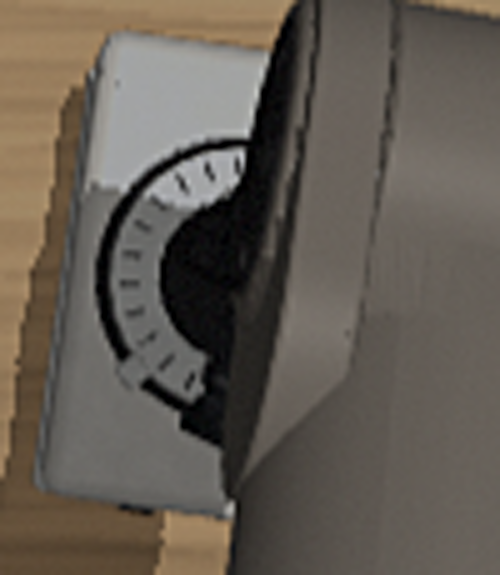

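```bash
python3 -c "
from bench import r
print(r.hand_in())"
```

```text
the job is handed in; nothing more can be done
None
```

I turned the dial clockwise to its stop, paused there about half a second, turned it back four clicks, let go and handed the job in at about 15 s. No verdict is given at hand-in.

- **Stop:** it came at the sixth click from the start. The moment there rose from about −0.09 to 0.42 N m. That is above the 0.2–0.3 N m gentle touch you gave but below the 0.5 N m that drags the ring. I eased it to about 0.11 N m, still against the stop, for the rest of the pause.
- **Four clicks back:** the gripper turned from −88.0° to −27.8°, about 60°. At the end the moment was near zero, so the dial was sitting in a click. After letting go, the wrist camera read the bar at about 62°, against about 93–94° at the start. That is two clicks clockwise of where it began, which fits six in and four back.
- **Calibration ring:** the lug's measured position is within about 1 mm of where it started.
- **Hopper, mug and canister:** the arm did not go near them, and they look unmoved in the last wrist picture. I did not measure their positions.
- **Clear of everything:** the gripper is open and about 115 mm above the height at which it held the dial.

The bar-angle readings disagree by about 1–2°, which is small against a 15° click.

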